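# Put the reagent bottle away in its spill bay and drop the gate latch

## Robot

A 6-joint arm with a two-finger parallel gripper is mounted at the origin on a cart in front of the work surface, level with it; the furniture and walls round the work are solid. World frame = base frame: x ahead of the robot, y to its left, z up, the work surface at z = 0. Lengths are in m, angles in rad, forces in N, time in s.
With the tool pointing down it reaches from about 0.375 to 0.975 m from the base axis. Payload 3.8 kg.
Tool frame: the origin (TCP) lies between the finger pads; the fingertips stand 14 mm ahead of it and the grasp point (between the pads) lies 5 mm behind it; z points along the fingers, y is the line along which they close (so a half turn about z gives the same grasp; the last joint's range is limited). The gripper opens to 88 mm and grips with 3 to 60 N. Pads are 18 mm wide; open, the fingers measure 123 mm over their backs; the gripper's body (75 mm by 187 mm) begins 45 mm behind the grasp point.
Start: joints at [1.165, 0.264, 1.604, -0, 1.274, -0.037], TCP at [0.243, 0.63, 0.253] pointing down, gripper open.
Joint ranges: [-2.63, 2.63], [-0.94, 2.18], [0.31, 2.57], [-1.31, 4.45], [0, 2.66], [-2.55, 2.55]. Speed limits (rad/s): [2.57, 2.57, 3.14, 3.14, 3.14, 3.14].

## Interface

Orientations are given as a unit quaternion [w, x, y, z].
In Python, from station import arm gives the robot as it stands. The module is installed in compiled form; this text tells all that it offers.
- The arm moves only by the tool drive_tool, never from a script. Its argument "moves" is one flat list of numbers, 4 for each row, row after row: the shift along the tool's x, y, z in mm, then the turn about the tool's z in degrees. In form: [tx, ty, tz, turn, tx, ty, tz, turn, ...]. A call has 1 to 20 rows; each row shifts and turns the commanded pose from where the row before left it, along the tool's axes as they then stand; what a row does not reach is not made up. A row lasts 1/8 s, in which the tool goes at most 62.5 mm and 10.7 degrees, less where a joint would pass 70% of its speed; a pose out of reach is approached as far as the arm can. A call is refused whole if a number of a shift passes 62.5 or a number of a turn 10.7, either way. A call with a gripper value outside its range is refused whole. "grip" is the closure, from 0 (fully open) to 1 (shut), set as the call begins (left out, the last holds). The fingers move at their own pace and stop on an object; "newtons" is the grip in N (left out, the last holds). Time passes only in rows, so rows that do not move let the fingers close. It gives the time, the measured TCP pose, the force, the opening and the grip force at its end, in the units of the state.
- arm.sense(): the state, without advancing time (a new reading comes with each control period).
- arm.read_camera(name): name is "scene" or "top" or "wrist"; returns the picture (384x512x3 uint8, red, green, blue); there is no depth.
- arm.camera_model(name): a dict with "fx", "fy", "cx", "cy" (pixels), "dist_coeffs" ([k1, k2, p1, p2, k3] as OpenCV has them; the pictures are not rectified), "T" (4x4, takes a point from camera to world coordinates). Camera axes: x right, y down, z forward; pixel columns grow to the right and rows downward; lengths in m; the calibration is good to about 2 mm. A picture is of the moment at which its call begins: read the wrist's pose just before it. camera_model takes no time and is no camera call; for the wrist camera it gives the pose at the moment of the call.
- arm.sign_off(): hands the job in; it is judged then, once.
The state is a dict: "t": time; "joint_pos": joint angles; "joint_vel": joint speeds; "joint_efforts": joint torques, N m; "position": TCP position; "tool_rot": TCP orientation; "wrist_force": force on the tool from outside, world axes, zero at the start; "moment": the same for the moment, N m; "gripper_width": opening from 0.0 (shut) to 1.0 (fully open); "grasp_force": force on a finger pad.
Only numpy, scipy, OpenCV 4.12 (cv2) and the standard library are available. Lean on these libraries where they do the work, as an engineer would, in place of code of your own. Each camera call takes 0.05 s, during which the arm holds its last target. There are 200 camera calls.

## Task

Put the black-capped reagent bottle, which stands to the right of the open-topped spill bay, away upright in the bay's big round well. Then swing the bay's gate shut with its latch bar lifted over the nose of the keeper hook, and let the bar drop fully home in its slot so that the gate stays shut by itself. Go gently: the keeper is only glued on, so never press on it with more than 20 N, and do not knock over or shift the small bottles in the bay, the timer or the tape roll.

Things in the scene. Friction and masses are not known exactly. Their poses are not given: they have to be found in the camera images.
- bottle_mid (a point): The reagent bottle to put away: brown glass, black screw cap, 57 mm in diameter and 112 mm tall (the cap is 42 mm in diameter and takes the top 22 mm), 0.17 to 0.35 kg. The point is on its axis, half-way up, 56 mm above its foot. It starts standing on the worktop well to the right of the bay, beyond the pump.
- bay: The spill bay, fixed, on four 10 mm feet: 180 mm deep (x), 260 mm wide (y), open above; tray floor, three clear walls (tops 142 mm above the worktop) in aluminium edging, a gate at the front. Origin: centre of the tray's underside, 10 mm above the worktop; x points from the gate to the back wall, y to the left, z up. A white plate on its floor has four round wells 10 mm deep.
- well (a point): The big well, the only one the bottle fits: 62 mm in diameter, 10 mm deep. The point is the centre of its floor, 16 mm above the worktop. A bottle standing in it has its mid-point 56 mm above this point and its top 128 mm above the worktop.
- gate_hinge (a point): A point on the gate's upright hinge axis, at the left front of the bay, 115 mm above the worktop; axes as the bay's.
- gate (a joint): Angle of the gate about its hinge, rad: 0 is shut, square to the bay; it grows as the free right end swings out towards the robot (to 0.9). Starts 0.25 to 0.42. Light friction. From about 0.075 inward a sprung buffer in the right post pushes it open again, 2.5 N rising to 6 N; unlatched it does not stay shut. With the bar home in the hook it stands between -0.05 and 0.05.
- gate_edge (a point): Upper corner of the gate at its free right end, 218 mm from the hinge axis, 130 mm above the worktop. The gate is a framed clear panel 12 mm thick, 0.4 kg.
- latch_pivot (a point): Pivot of the latch bar on the gate's front, 123 mm along the gate from the hinge axis, 18 mm in front of it, 115 mm above the worktop; turns with the gate (y along the gate towards the hinge, x through it to the inside). The bar is flat steel, 8 mm thick, 18 mm high (9 mm above and below the pivot), and reaches 132 mm beyond the pivot, away from the hinge, past the gate's edge.
- latch (a joint): Angle of the latch bar about its pivot, rad: 0 is level, home on the slot floor; positive is free end up (to 0.7). Hanging free it rests on a pin at -0.08. It swings freely and falls by its own weight (0.13 kg); over 0.15 it passes the prongs, resting on top of one it reads about 0.13. In the slot, the buffer's push wedges it on the nose so it can stop short of home: press it down gently.
- thumb_knob (a point): Centre of the upright black thumb knob on the latch bar, 16 mm in diameter, 40 mm long (its top is 20 mm above this point); turns with the bar. With the bar level it is 70 mm from the pivot along the bar, away from the hinge, and 42 mm above the pivot, 157 mm above the worktop. The bar is lifted and the gate swung by this knob.
- keeper: The keeper's bracket, glued to the front of the right post. Origin: on the post's front face, 115 mm above the worktop, the height of the level bar's middle; axes as the bay's. Clamped in it is the rigid steel hook, a fork 20 mm wide, open above: front prong (the nose, 8 mm thick), slot 11 mm wide for the 8 mm bar, rear prong (8 mm). Prong tops 5 mm above the origin, slot floor 9 mm below.
- catch_nominal (a point): Middle of the slot's floor for a hook at mid setting: 38 mm in front of the keeper's origin, 9 mm below it, 235 mm from the gate's hinge; the bar is then mid-slot at gate angle 0. The true hook may be clamped up to 10 mm nearer to or farther from the robot: not reported, to be felt. From the level bar just touching the nose's front it is 17.5 mm further in (0.075 rad of gate) to mid-slot.
- bottle_brown: Small brown bottle with a blue cap, 35 mm in diameter, 72 mm tall, standing in the bay in its own well; leave it. Origin: centre of its foot.
- bottle_small: Smaller brown bottle with a black cap, 28 mm in diameter, 58 mm tall, standing in the bay in its own well; leave it. Origin: centre of its foot.
- timer: Countdown timer lying on the worktop, 62 x 66 x 18 mm; leave it. Origin: centre of its underside.
- tape: Roll of packing tape lying flat on the worktop, 98 x 108 x 48 mm; leave it. Origin: centre of its underside.
Not all that is in view belongs to the job. Of the things that look like the part that bears bottle_mid, take the one that is farthest to the robot's left at the start.

How it is judged:
By the outcome, as a careful person would: the job done as asked, in the order asked, and still so for the second after the job is handed in, with the robot touching nothing.
It also fails if it takes over 67 s, if anything falls off the work surface, if the arm or the gripper's body presses on something with over 40 N, if the wrist force passes 120 N, or if a joint passes its speed limit or range.

## Working session

There is one attempt and no reset: what is moved stays moved. The work goes in short steps, Python scripts to look and compute and a tool call to move; the robot and the scene stay as the last step left them, time stands still between calls to the robot, and variables do not carry over. Pictures are saved under pics/ and viewed, at most 10 in all, crops included, and the job is handed in when it is done.

Besides the shell and the picture viewer there is one more tool, called after "Emit:" as a command line: name --argument value ..., lists and objects as JSON in quotes. drive_tool: Moves the arm, as the interface text tells. Its arguments: {"type":"object","properties":{"moves":{"type":"array"},"grip":{"type":"number"},"newtons":{"type":"number"}},"required":["moves"]}

```bash
mkdir -p pics
cat > h.py <<'E'
import numpy as np, cv2
from station import arm
def ray(name,u,v,m=None):
    m=m or arm.camera_model(name)
    K=np.array([[m['fx'],0,m['cx']],[0,m['fy'],m['cy']],[0,0,1.]])
    p=cv2.undistortPoints(np.array([[[u,v]]],float),K,np.array(m['dist_coeffs'],float))[0,0]
    T=np.array(m['T']); d=T[:3,:3]@np.array([p[0],p[1],1]); return T[:3,3],d
def atz(name,u,v,z,m=None):
    o,d=ray(name,u,v,m); return o+d*(z-o[2])/d[2]
def proj(name,P,m=None):
    m=m or arm.camera_model(name); T=np.linalg.inv(np.array(m['T']))
    K=np.array([[m['fx'],0,m['cx']],[0,m['fy'],m['cy']],[0,0,1.]])
    return cv2.projectPoints(np.array(P,float).reshape(-1,3),cv2.Rodrigues(T[:3,:3])[0],T[:3,3],K,np.array(m['dist_coeffs'],float))[0][:,0]
def tri(*obs):
    A=np.zeros((3,3));b=np.zeros(3)
    for o,d in obs:
        d=d/np.linalg.norm(d);M=np.eye(3)-np.outer(d,d);A+=M;b+=M@o
    return np.linalg.solve(A,b)
E
python3 - <<'E'
from h import *
np.set_printoptions(precision=3,suppress=True)
for n in('scene','top'):
    im=arm.read_camera(n)[:,:,::-1]; cv2.imwrite(f'pics/{n}0.png',im)
    cv2.imwrite(f'pics/{n}0b.png',cv2.resize(im,(800,600),interpolation=cv2.INTER_CUBIC))
    print(np.array(arm.camera_model(n)['T']))
print(arm.sense())
E
```

```text
[[-0.829 -0.412  0.379 -0.118]
 [-0.56   0.611 -0.56   1.067]
 [-0.    -0.676 -0.737  1.495]
 [ 0.     0.     0.     1.   ]]
[[-0.028 -0.995  0.099  0.42 ]
 [-1.     0.03   0.01   0.018]
 [-0.013 -0.098 -0.995  1.66 ]
 [ 0.     0.     0.     1.   ]]
{'t': 0.1, 'joint_pos': array([ 1.165,  0.265,  1.605,  0.   ,  1.274, -0.037]), 'joint_vel': array([-0.   , -0.001, -0.004,  0.001,  0.001,  0.   ]), 'joint_efforts': array([  0.001, -50.362, -35.807,   0.073,   0.023,  -0.   ]), 'position': array([0.243, 0.629, 0.252]), 'tool_rot': array([-0.   ,  0.183,  0.983, -0.001]), 'wrist_force': array([-0.608, -0.301, -0.113]), 'moment': array([0.015, 0.014, 0.009]), 'grasp_force': 0.0, 'gripper_width': 0.9987812003020853}
```

View pics/scene0b.png

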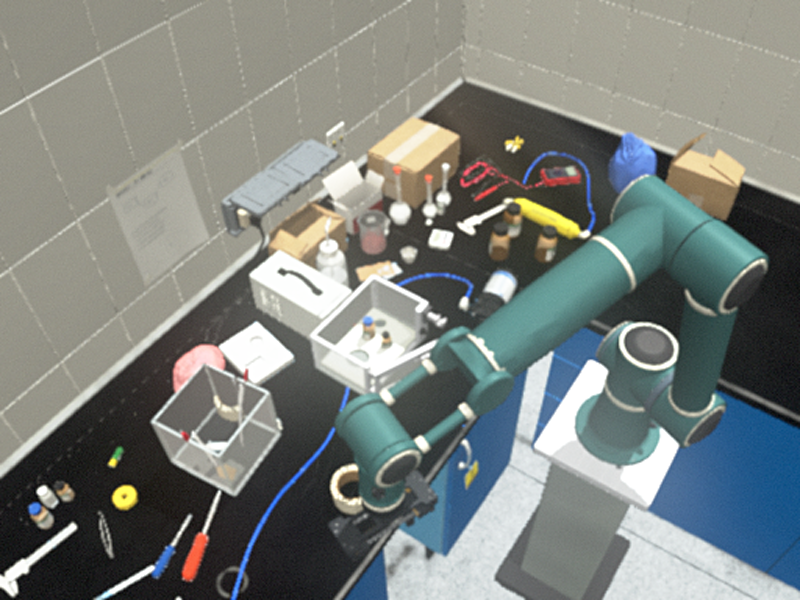

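View pics/top0b.png

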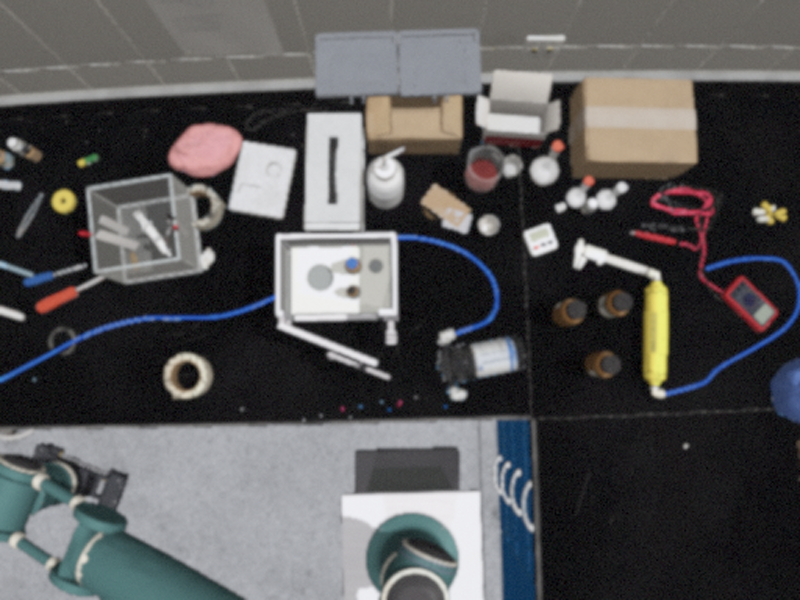

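Scene view: the candidate bottles in the top view (800x600) are brown bottles at (570,312), (615,303) and (602,363). Farthest left is (570,312). The bay is at (277–397, 235–318), with the gate open to (377,362) and the latch bar's end at (388,376).

Run:
```python
from h import *
t=cv2.imread('pics/top0.png'); s=cv2.imread('pics/scene0.png')
f=lambda im,x,y,w,h,k:cv2.resize(im[y:y+h,x:x+w],None,fx=k,fy=k,interpolation=cv2.INTER_CUBIC)
a=f(t,165,140,100,110,5)      # bay top 500x550
b=f(t,345,180,60,65,5)         # bottles 300x325
c=f(s,300,120,60,50,5)   # 300x250
o=np.zeros((600,800,3),np.uint8);o[:550,:500]=a;o[:325,500:]=b;o[330:580,500:]=c
cv2.imwrite('pics/c1.png',o)
cv2.imwrite('pics/c2.png',f(s,190,165,110,90,7)[:600,:800])
for n in('scene','top'):
    m=arm.camera_model(n);print({k:m[k] for k in m if k!='T'})
```

```text
{'fx': 458.24246884006726, 'fy': 458.24246884006726, 'cx': 265.0211445050052, 'cy': 192.8665722981382, 'dist_coeffs': array([-0.13083534,  0.        ,  0.        ,  0.        ,  0.        ])}
{'fx': 457.8571060291199, 'fy': 457.8571060291199, 'cx': 249.23485412176782, 'cy': 194.36910830261388, 'dist_coeffs': array([-0.10578196,  0.        ,  0.        ,  0.        ,  0.        ])}
```

View pics/c1.png

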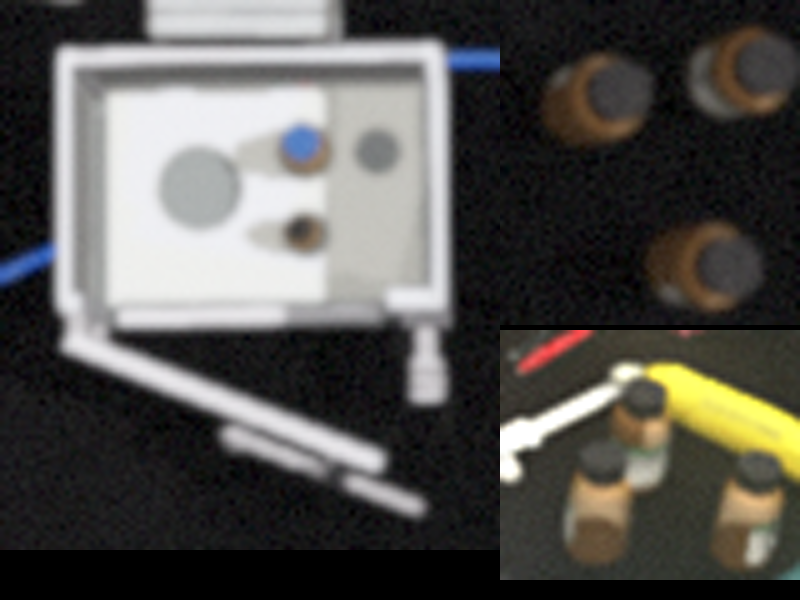

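View pics/c2.png

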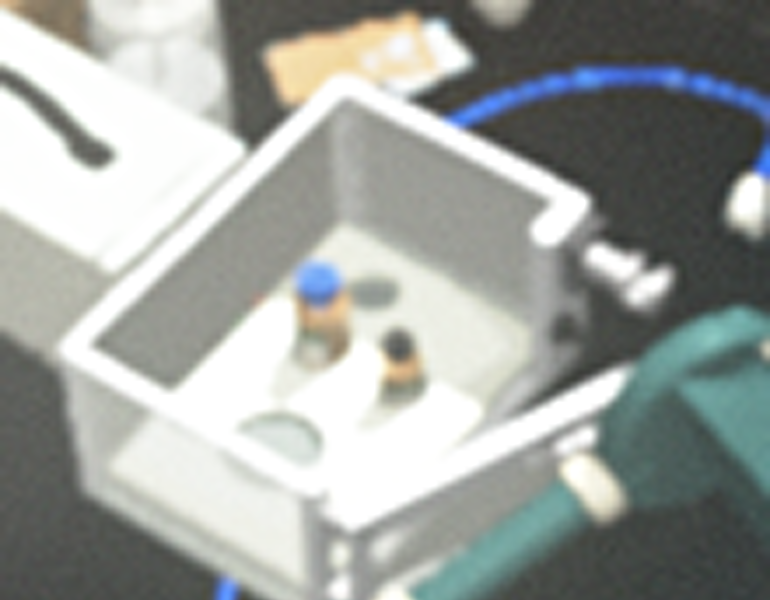

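Crop: the target bottle's cap centre is at (620,88) in the top crop and (602,455) in the scene crop. It stands leftmost of three like bottles. The big well is at (200,188), and the hinge is near (75,335). The gate's free end is at about (383,463), the latch bar's end at (423,508), the knob (dark gap) at about (336,475), and the keeper hook at (427,375–400).

Run:
```python
from h import *
np.set_printoptions(precision=4,suppress=True)
T=lambda u,v:((u+.5)/5-.5+165,(v+.5)/5-.5+140)
B=lambda u,v:((u-500+.5)/5-.5+345,(v+.5)/5-.5+180)
S=lambda u,v:((u+.5)/7-.5+190,(v+.5)/7-.5+165)
cs=((602-500)/5-.4+300,(452-330)/5-.4+120)
print('cap tri',tri(ray('top',*B(620,88)),ray('scene',*cs)),'cap z.112',atz('top',*B(620,88),.112),atz('scene',*cs,.112))
print('nbr caps',atz('top',*B(767,65),.112),atz('top',*B(730,266),.112))
print('well top',atz('top',*T(200,188),.020),'scene',atz('scene',*S(280,440),.020))
print('rim corners BL,BR,FR,FL')
for p in((57,47),(447,44),(451,322),(57,312)):print(atz('top',*T(*p),.142))
print('scene rim: left-back? ')
for p in((345,77),(590,200),(65,350)):print(atz('scene',*S(*p),.142))
print('gate top ends',atz('top',*T(80,338),.130),atz('top',*T(383,462),.130))
print('bar end',atz('top',*T(425,510),.107),'bar start',atz('top',*T(222,435),.115),'knob',atz('top',*T(337,473),.165))
print('hook tip',atz('top',*T(427,402),.12),'post side',atz('top',*T(427,325),.115), 'nose/slot',atz('top',*T(427,375),.12))
```

```text
cap tri [ 0.5522 -0.3726  0.115 ] cap z.112 [ 0.552  -0.3736  0.112 ] [ 0.5541 -0.3755  0.112 ]
nbr caps [ 0.5647 -0.4765  0.112 ] [ 0.4285 -0.443   0.112 ]
well top [0.6501 0.1936 0.02  ] scene [0.6527 0.1855 0.02  ]
rim corners BL,BR,FR,FL
[0.7323 0.2759 0.142 ]
[0.7258 0.0121 0.142 ]
[0.538 0.015 0.142]
[0.5524 0.2779 0.142 ]
scene rim: left-back? 
[0.7219 0.018  0.142 ]
[0.547  0.0195 0.142 ]
[0.725  0.2747 0.142 ]
gate top ends [0.5355 0.2647 0.13  ] [0.4467 0.063  0.13  ]
bar end [0.414  0.0362 0.107 ] bar start [0.4682 0.1717 0.115 ] knob [0.4398 0.0922 0.165 ]
hook tip [0.4863 0.0327 0.12  ] post side [0.5386 0.0312 0.115 ] nose/slot [0.5045 0.0321 0.12  ]
```

Emit:
drive_tool --moves '[0, 0, 0, 10, 0, 0, 0, 10, 0, 0, 0, 10, 0, 0, 0, 10, 0, 0, 0, 10, 0, 0, 0, 10, 0, 0, 0, 8.9]' --grip 0 --newtons 25

```text
t: 0.98
position: [0.2432, 0.6292, 0.252]
tool_rot: [0.0, 0.709, 0.705, -0.001]
wrist_force: [-0.4, -0.6, -0.5]
gripper_width: 1.002
grasp_force: 0.0
```

Emit:
drive_tool --moves '[-59, 18, 0, 0, -59, 18, 0, 0, -59, 18, 0, 0, -59, 18, 0, 0, -59, 18, 0, 0, -59, 18, 0, 0, -59, 18, 0, 0, -59, 18, 0, 0, -59, 18, 0, 0, -59, 18, 0, 0, -59, 18, 0, 0, -59, 18, 0, 0, -59, 18, 0, 0, -59, 18, 0, 0, -59, 18, 0, 0, -59, 18, 0, 0, -59, 18, 0, 0, 0, 0, 0, 0, 0, 0, 0, 0]'

```text
t: 3.35
position: [0.5483, -0.3731, 0.2516]
tool_rot: [-0.001, 0.708, 0.707, 0.0]
wrist_force: [0.4, 0.7, -0.3]
gripper_width: 1.0
grasp_force: 0.0
```

Run:
```python
from h import *
np.set_printoptions(precision=4,suppress=True)
m=arm.camera_model('wrist');im=arm.read_camera('wrist')[:,:,::-1];cv2.imwrite('pics/w1.png',im)
print(m['T'],arm.sense()['position']);print(proj('wrist',[[.553,-.3735,.112]],m))
import pickle;pickle.dump(m,open('w1.pkl','wb'))
```

```text
[[ 1.     -0.0017 -0.0011  0.548 ]
 [-0.0019 -0.9465 -0.3226 -0.2883]
 [-0.0005  0.3226 -0.9465  0.3828]
 [ 0.      0.      0.      1.    ]] [ 0.5483 -0.3724  0.2521]
[[265.7004 183.1344]]
```

View pics/w1.png

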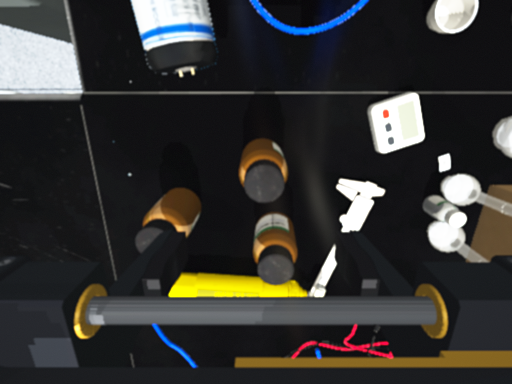

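Wrist view: the target's cap centre is at (265,182), as predicted (265.7,183). The neighbours at (277,265) and (155,235) are clear of the fingers.

Emit:
drive_tool --moves '[0, 4.5, 20, 0, 0, 0, 40, 0, 0, 0, 40, 0, 0, 0, 26, 0, 0, 0, 14, 0, 0, 0, 6, 0, 0, 0, 0, 0]'

```text
t: 4.28
position: [0.5536, -0.3734, 0.1071]
tool_rot: [0.0, 0.707, 0.707, 0.0]
wrist_force: [-0.6, 0.5, 0.1]
gripper_width: 1.0
grasp_force: 0.0
```

Emit:
drive_tool --moves '[0, 0, 0, 0, 0, 0, 0, 0, 0, 0, 0, 0, 0, 0, 0, 0, 0, 0, 0, 0, 0, 0, 0, 0]' --grip 1 --newtons 25

```text
t: 5.03
position: [0.5531, -0.3736, 0.1067]
tool_rot: [-0.0, 0.707, 0.707, -0.0]
wrist_force: [-0.7, 0.1, 1.1]
gripper_width: 0.47
grasp_force: 24.8
```

Emit:
drive_tool --moves '[0, 0, -20, 0, 0, 0, -45, 0, 0, 0, -50, 0, 0, 0, -50, 0, 0, 0, -30, 0, 20, 5, 0, 0, 50, 12, 0, 0, 50, 12, 0, 0, 50, 12, 0, 0, 50, 12, 0, 0, 50, 12, 0, 0, 50, 12, 0, 0, 50, 12, 0, 0, 50, 9, 0, 0, 23, 0, 0, 0, 0, 0, 0, 0, 0, 0, 0, 0]'

```text
t: 7.15
position: [0.6509, 0.0686, 0.3009]
tool_rot: [-0.0, 0.707, 0.707, -0.001]
wrist_force: [-0.0, -0.6, -1.0]
gripper_width: 0.468
grasp_force: 24.8
```

Run:
```python
from h import *
import pickle
np.set_printoptions(precision=4,suppress=True)
m=arm.camera_model('wrist');im=arm.read_camera('wrist')[:,:,::-1];cv2.imwrite('pics/w2.png',cv2.resize(im,(800,600),interpolation=cv2.INTER_CUBIC))
print(m['T'],arm.sense()['position']);print(proj('wrist',[[.651,.192,.016],[.441,.092,.171]],m)*800/512)
pickle.dump(m,open('w2.pkl','wb'))
```

```text
[[ 1.     -0.0014 -0.0007  0.6506]
 [-0.0015 -0.9457 -0.3251  0.1537]
 [-0.0002  0.3251 -0.9457  0.4319]
 [ 0.      0.      0.      1.    ]] [0.6511 0.0682 0.3013]
[[407.5682 101.1094]
 [ 66.7459 253.9137]]
```

View pics/w2.png

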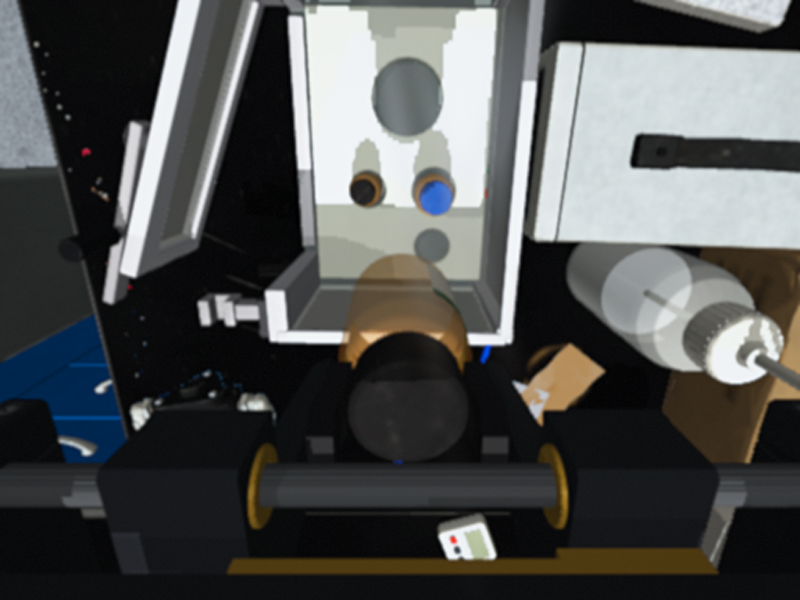

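Wrist view: the well's centre is at (407,97), the knob's dark top at about (70,248), the bar's end at (115,300), and the keeper hook at (200–265, 295–325).

Run:
```python
from h import *
import pickle
np.set_printoptions(precision=4,suppress=True)
m=pickle.load(open('w2.pkl','rb'));k=512/800
P=lambda u,v,z:atz('wrist',(u+.5)*k-.5,(v+.5)*k-.5,z,m)
print('well',P(407.5,97,.026),P(407.5,97,.016)); print('rim',[P(*p,.026) for p in((373,97),(442,97),(407,56),(407,138))])
print('knob',P(70,248,.171),'gate edge',P(130,272,.13),'hook',P(207,310,.12),P(250,313,.12),'rim FR',P(268,340,.142),'BR',P(513,343,.142))
im=cv2.imread('pics/w2.png')[230:350,30:290]
cv2.imwrite('pics/w2c.png',cv2.resize(im,None,fx=3,fy=3,interpolation=cv2.INTER_CUBIC))
```

```text
well [0.6507 0.1945 0.026 ] [0.6507 0.1955 0.016 ]
rim [array([0.6212, 0.1946, 0.026 ]), array([0.6802, 0.1945, 0.026 ]), array([0.6503, 0.2256, 0.026 ]), array([0.6502, 0.1616, 0.026 ])]
knob [0.4438 0.0959 0.171 ] gate edge [0.4502 0.0691 0.13  ] hook [0.4964 0.0359 0.12  ] [0.5292 0.0334 0.12  ] rim FR [0.5484 0.0207 0.142 ] BR [0.7278 0.0181 0.142 ]
```

View pics/w2c.png

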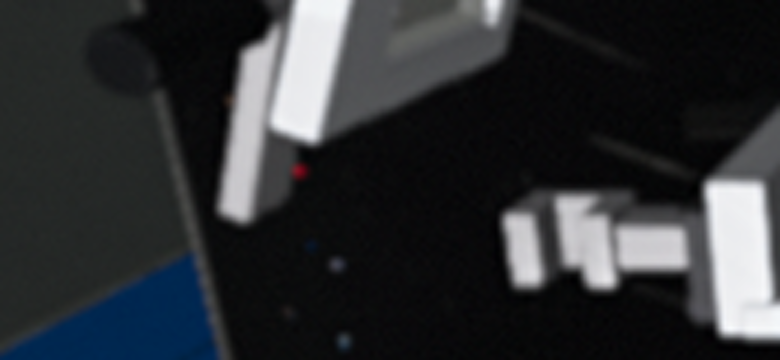

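Emit:
drive_tool --moves '[30, 0, 0, 0, 45, 0, 0, 0, 35, 0, 0, 0, 15.5, -0.5, 0, 0, 0, 0, 20, 0, 0, 0, 40, 0, 0, 0, 45, 0, 0, 0, 35, 0, 0, 0, 15, 0, 0, 0, 0, 0, 0, 0, 0, 0]'

```text
t: 8.57
position: [0.6525, 0.1947, 0.1486]
tool_rot: [0.001, 0.707, 0.707, 0.001]
wrist_force: [0.2, -0.5, -1.6]
gripper_width: 0.467
grasp_force: 24.8
```

Run:
```python
from h import *
import pickle
np.set_printoptions(precision=4,suppress=True)
print(arm.sense()['position'])
m=pickle.load(open('w2.pkl','rb'));k=512/800
P=lambda u,v,z:atz('wrist',(30+u/3+.5)*k-.5,(230+v/3+.5)*k-.5,z,m)
for p in((506,250),(540,250),(583,250),(613,250),(562,250)):print('hook',P(*p,.12))
print('knob',P(124,58,.171),'bar end',P(240,218,.115-.0105+.009))
```

```text
[0.6525 0.1947 0.1486]
hook [0.4896 0.0332 0.12  ]
hook [0.4983 0.0332 0.12  ]
hook [0.5094 0.0332 0.12  ]
hook [0.5171 0.0331 0.12  ]
hook [0.504  0.0332 0.12  ]
knob [0.4444 0.095  0.171 ] bar end [0.4184 0.0397 0.1135]
```

Emit:
drive_tool --moves '[-0.5, -1.5, 6, 0, 0, 0, 6, 0, 0, 0, 4, 0, 0, 0, 3, 0, 0, 0, 0, 0]'

```text
t: 9.2
position: [0.6502, 0.1944, 0.1277]
tool_rot: [0.0, 0.707, 0.707, 0.0]
wrist_force: [2.2, 0.4, -2.6]
gripper_width: 0.475
grasp_force: 24.7
```

Emit:
drive_tool --moves '[0, 0, 2, 0, 0, 0, 2, 0, 0, 0, 1, 0, 0, 0, 0, 0, 0, 0, 0, 0]'

```text
t: 9.82
position: [0.6501, 0.1944, 0.1229]
tool_rot: [0.0, 0.707, 0.707, 0.0]
wrist_force: [3.9, -0.2, -0.8]
gripper_width: 0.472
grasp_force: 24.6
```

Emit:
drive_tool --moves '[0, 1, 0, 0, 0, 0, 1, 0, 0, 0, 0, 0]'

```text
t: 10.2
position: [0.6505, 0.1943, 0.1228]
tool_rot: [-0.0, 0.707, 0.707, -0.0]
wrist_force: [0.1, -1.5, 4.7]
gripper_width: 0.472
grasp_force: 24.8
```

Emit:
drive_tool --moves '[0, 0, 0, 0, 0, 0, 0, 0, 0, 0, 0, 0]' --grip 0.35

```text
t: 10.58
position: [0.6499, 0.1944, 0.121]
tool_rot: [-0.001, 0.707, 0.707, -0.001]
wrist_force: [0.1, -0.5, 0.1]
gripper_width: 0.65
grasp_force: 0.0
```

Emit:
drive_tool --moves '[0, 0, -10, 0, 0, 0, -30, 0, 0, 0, -50, 0, 0, 0, -60, 0, 0, 0, -20, 0, 0, 0, 0, 0]' --grip 0.35

```text
t: 11.32
position: [0.6516, 0.1947, 0.2943]
tool_rot: [0.001, 0.707, 0.707, 0.002]
wrist_force: [-0.3, 0.7, -1.3]
gripper_width: 0.652
grasp_force: 0.0
```

Emit:
drive_tool --moves '[-20, -41, 0, 0, -20, -41, 0, 0, -20, -41, 0, 0, -20, -41, 0, 0, -19, -43, 0, 0, 0, 0, 0, 10, 0, 0, 0, 10, 0, 0, 0, 0, 0, 0, 0, 0]'

```text
t: 12.45
position: [0.4428, 0.0954, 0.29]
tool_rot: [-0.001, 0.818, 0.575, -0.001]
wrist_force: [-0.4, 0.9, 0.2]
gripper_width: 0.653
grasp_force: 0.0
```

Run:
```python
from h import *
import pickle
np.set_printoptions(precision=4,suppress=True)
m=arm.camera_model('wrist');im=arm.read_camera('wrist')[:,:,::-1];cv2.imwrite('pics/w3.png',cv2.resize(im,(800,600),interpolation=cv2.INTER_CUBIC))
print(m['T'],arm.sense()['position']);print(proj('wrist',[[.443,.0945,.171],[.6505,.1945,.128]],m)*800/512)
pickle.dump(m,open('w3.pkl','wb'))
```

```text
[[ 0.9402 -0.3216 -0.1118  0.4714]
 [-0.3405 -0.8893 -0.3054  0.1755]
 [-0.0012  0.3252 -0.9456  0.4209]
 [ 0.      0.      0.      1.    ]] [0.4431 0.0955 0.2904]
[[408.9841 296.2147]
 [687.1294   3.4045]]
```

View pics/w3.png

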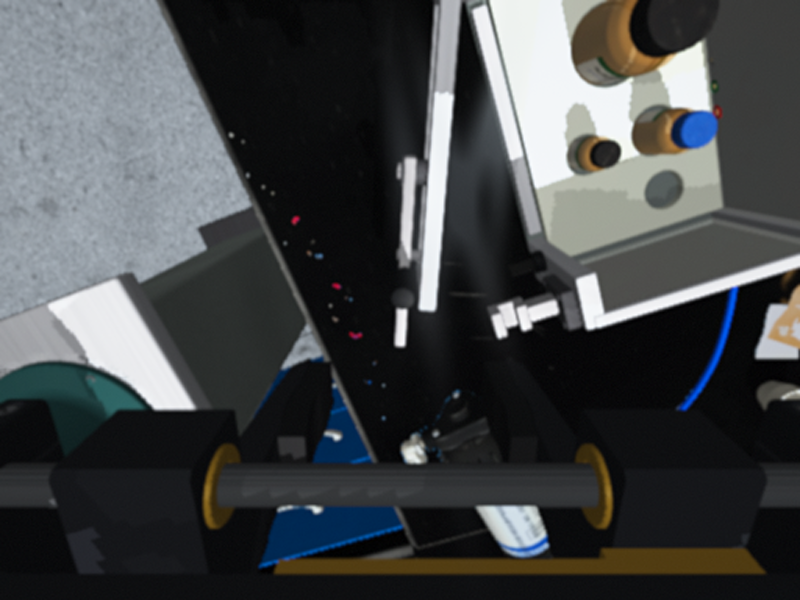

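The bottle stands in the well (cap at about (675,20)). The knob's top is at (403,298), the bar's end at (401,345), and the hook's nose at (500,322).

Run:
```python
from h import *
import pickle
np.set_printoptions(precision=4,suppress=True)
m=pickle.load(open('w3.pkl','rb'));k=512/800
P=lambda u,v,z:atz('wrist',(u+.5)*k-.5,(v+.5)*k-.5,z,m)
K=P(403,298,.171);s=arm.sense();print('knob',K,s['position'])
from scipy.spatial.transform import Rotation as R
q=s['tool_rot'];Rm=R.from_quat([q[1],q[2],q[3],q[0]]).as_matrix();print('tool d mm',1000*Rm.T@(K-s['position']))
print('nose',P(495,322,.12),P(507,322,.12),'edge',P(428,310,.13),'gate near hinge',P(452,10,.13), 'bar',P(401,345,.1135))
```

```text
knob [0.4391 0.0949 0.171 ] [0.4431 0.0955 0.2904]
tool d mm [ -1.765   -3.2995 119.4385]
nose [0.4907 0.0372 0.12  ] [0.4991 0.0341 0.12  ] edge [0.4475 0.067  0.13  ] gate near hinge [0.5209 0.2375 0.13  ] bar [0.4169 0.0405 0.1135]
```

Emit:
drive_tool --moves '[-1, -3.5, 30, 0, 0, 0, 45, 0, 0, 0, 35, 0, 0, 0, 20, 0, 0, 0, 8, 0, 0, 0, 0, 0]'

```text
t: 13.25
position: [0.4398, 0.0958, 0.1534]
tool_rot: [-0.0, 0.819, 0.574, -0.0]
wrist_force: [0.4, 0.1, -0.4]
gripper_width: 0.647
grasp_force: 0.0
```

Emit:
drive_tool --moves '[0, 0, 0, 0, 0, 0, 0, 0, 0, 0, 0, 0, 0, 0, 0, 0, 0, 0, 0, 0]' --grip 1 --newtons 12

```text
t: 13.88
position: [0.44, 0.0957, 0.1539]
tool_rot: [0.0, 0.819, 0.573, 0.0]
wrist_force: [0.3, -0.2, 1.7]
gripper_width: 0.18
grasp_force: 12.0
```

```bash
cat >> h.py <<'E'
from scipy.spatial.transform import Rotation as R
H=np.array([.5345,.266])
def grip(phi,lam):
    a=.123+.070*np.cos(lam)-.0498*np.sin(lam); z=.115+.07*np.sin(lam)+.0498*np.cos(lam)-.005
    d=np.array([-np.sin(phi),-np.cos(phi)]);n=np.array([-np.cos(phi),np.sin(phi)])
    return np.r_[H+a*d+.018*n,z]
def path(pts,h0):   # pts list of (phi,lam); h0 heading of tool y (rad); start pts[0]
    out=[];h=h0
    for (p0,l0),(p1,l1) in zip(pts,pts[1:]):
        D=grip(p1,l1)-grip(p0,l0); x=np.array([-np.sin(h),np.cos(h)]);y=np.array([np.cos(h),np.sin(h)])
        t=(p0-p1); h+=t   # heading rises as phi falls
        out+= [round(1000*D[:2]@x,1),round(1000*D[:2]@y,1),round(-1000*D[2],1),round(-np.degrees(t),1)]
    return out,h
def phi_from(pos,lam):
    from scipy.optimize import minimize_scalar
    return minimize_scalar(lambda p:np.sum((grip(p,lam)[:2]-pos[:2])**2),bounds=(-.2,.8),method='bounded').x
E
python3 - <<'E'
from h import *
s=arm.sense();p=phi_from(s['position'],-.08);print(p,grip(p,-.08)-s['position'])
N=10
u=np.linspace(0,1,N+1)
print(path([(p+(.18-p)*a,-.08+.08*min(1,a*3)) for a in u],-np.radians(20)))
E
```

```text
0.41548395353709794 [-0.00138741 -0.00249918  0.00013318]
([np.float64(0.4), np.float64(4.6), np.float64(-1.8), np.float64(-1.3), np.float64(0.4), np.float64(4.6), np.float64(-1.7), np.float64(-1.3), np.float64(0.5), np.float64(4.6), np.float64(-1.7), np.float64(-1.3), np.float64(-0.3), np.float64(4.5), np.float64(-0.6), np.float64(-1.3), np.float64(-0.7), np.float64(4.5), np.float64(-0.0), np.float64(-1.3), np.float64(-0.7), np.float64(4.5), np.float64(-0.0), np.float64(-1.3), np.float64(-0.7), np.float64(4.5), np.float64(-0.0), np.float64(-1.3), np.float64(-0.7), np.float64(4.5), np.float64(-0.0), np.float64(-1.3), np.float64(-0.7), np.float64(4.5), np.float64(-0.0), np.float64(-1.3), np.float64(-0.7), np.float64(4.5), np.float64(-0.0), np.float64(-1.3)], np.float64(-0.11358189686176795))
```

Emit:
drive_tool --moves '[0.4, 4.6, -1.8, -1.3, 0.4, 4.6, -1.7, -1.3, 0.5, 4.6, -1.7, -1.3, -0.3, 4.5, -0.6, -1.3, -0.7, 4.5, 0, -1.3, -0.7, 4.5, 0, -1.3, -0.7, 4.5, 0, -1.3, -0.7, 4.5, 0, -1.3, -0.7, 4.5, 0, -1.3, -0.7, 4.5, 0, -1.3, 0, 0, 0, 0]'

```text
t: 15.25
position: [0.4838, 0.0817, 0.1595]
tool_rot: [0.0, 0.749, 0.662, 0.0]
wrist_force: [-0.2, -0.1, -2.0]
gripper_width: 0.176
grasp_force: 12.0
```

Run:
```python
from h import *
s=arm.sense();p=phi_from(s['position'],0);print(p,grip(p,0)-s['position'],s['wrist_force'])
print(path([(p,0)]+[(p-.01*i,0) for i in range(1,6)],-.114)[0])
```

```text
0.17531682139741409 [-0.000713   -0.00259327  0.0002595 ] [-0.23626907 -0.07103385 -2.02954339]
[np.float64(-0.3), np.float64(1.9), np.float64(-0.0), np.float64(-0.6), np.float64(-0.3), np.float64(1.9), np.float64(-0.0), np.float64(-0.6), np.float64(-0.3), np.float64(1.9), np.float64(-0.0), np.float64(-0.6), np.float64(-0.3), np.float64(1.9), np.float64(-0.0), np.float64(-0.6), np.float64(-0.3), np.float64(1.9), np.float64(-0.0), np.float64(-0.6)]
```

Emit:
drive_tool --moves '[-0.3, 1.9, 0, -0.6, -0.3, 1.9, 0, -0.6, -0.3, 1.9, 0, -0.6, 0, 0, 0, 0]'

```text
t: 15.75
position: [0.489, 0.0803, 0.1595]
tool_rot: [-0.0, 0.739, 0.674, 0.0]
wrist_force: [0.3, 2.7, -4.2]
gripper_width: 0.178
grasp_force: 12.0
```

Emit:
drive_tool --moves '[-0.2, 1, 0, -0.3, 0, 0, 0, 0]'

```text
t: 16.0
position: [0.4898, 0.08, 0.1594]
tool_rot: [-0.0, 0.737, 0.676, 0.0]
wrist_force: [1.3, 4.1, -4.3]
gripper_width: 0.176
grasp_force: 12.0
```

Emit:
drive_tool --moves '[-0.2, 1, 0, -0.3, 0, 0, 0, 0]'

```text
t: 16.25
position: [0.4902, 0.0798, 0.1593]
tool_rot: [-0.001, 0.735, 0.678, -0.0]
wrist_force: [-1.5, 4.6, -3.0]
gripper_width: 0.176
grasp_force: 12.0
```

Emit:
drive_tool --moves '[0.5, 1, 0, -0.3, 0, 0, 0, 0]'

```text
t: 16.5
position: [0.4903, 0.0798, 0.1592]
tool_rot: [-0.001, 0.733, 0.68, -0.001]
wrist_force: [-4.2, 4.3, -0.9]
gripper_width: 0.177
grasp_force: 12.0
```

Emit:
drive_tool --moves '[0, 1, 0, -0.3, 0, 0, 0, 0]'

```text
t: 16.75
position: [0.4904, 0.0798, 0.1591]
tool_rot: [-0.002, 0.732, 0.682, -0.002]
wrist_force: [-7.1, 4.1, 1.4]
gripper_width: 0.173
grasp_force: 12.0
```

Emit:
drive_tool --moves '[0.3, -3, 0, 0.5, 0.3, -3, 0, 0.5, 0.2, -2, 0, 0.5, 0, 0, 0, 0]'

```text
t: 17.25
position: [0.4849, 0.0813, 0.1595]
tool_rot: [0.0, 0.74, 0.672, 0.0]
wrist_force: [0.7, 3.5, -3.2]
gripper_width: 0.177
grasp_force: 12.0
```

```bash
sed -i 's/^H=.*/H=np.array([.5352,.2686])/' h.py
python3 - <<'E'
from h import *
s=arm.sense();c=phi_from(np.array([.4902,.0798]),0);p=phi_from(s['position'],0);print(c,p,grip(p,0)-s['position'],s['position'],s['wrist_force'])
q=s['tool_rot'];Rm=R.from_quat([q[1],q[2],q[3],q[0]]).as_matrix();h=np.arctan2(Rm[1,1],Rm[0,1]);print(h)
a,h=path([(p,.24*i/8) for i in range(9)],h);print([float(v) for v in a],grip(p,.24))
a,h=path([(p+(c-.075-p)*i/8,.24) for i in range(9)],h);print([float(v) for v in a],grip(c-.075,.24),grip(c-.075,0))
E
```

```text
0.14098660601677487 0.16945100616557648 [3.76975757e-05 1.40325414e-04 2.66859133e-04] [0.48487235 0.08125946 0.15953314] [ 0.70195424  3.54034922 -3.18583196]
-0.09656750136212902
[1.5, 0.1, -2.1, -0.0, 1.6, 0.1, -2.0, -0.0, 1.6, 0.1, -2.0, -0.0, 1.7, 0.1, -1.9, -0.0, 1.8, 0.1, -1.9, -0.0, 1.8, 0.1, -1.8, -0.0, 1.9, 0.1, -1.8, -0.0, 1.9, 0.1, -1.7, -0.0] [0.4872447  0.09504544 0.17501181]
[-0.4, 2.3, -0.0, -0.7, -0.4, 2.3, -0.0, -0.7, -0.4, 2.3, -0.0, -0.7, -0.4, 2.3, -0.0, -0.7, -0.4, 2.3, -0.0, -0.7, -0.4, 2.3, -0.0, -0.7, -0.4, 2.3, -0.0, -0.7, -0.4, 2.3, -0.0, -0.7] [0.50542585 0.09102073 0.17501181] [0.504513   0.07720693 0.1598    ]
```

Emit:
drive_tool --moves '[1.8, 0.1, -2.1, 0, 1.8, 0.1, -2, 0, 1.6, 0.1, -2, 0, 1.7, 0.1, -1.9, 0, 1.8, 0.1, -1.9, 0, 1.8, 0.1, -1.8, 0, 1.9, 0.1, -1.8, 0, 1.9, 0.1, -1.7, 0, 0, 0, 0, 0]'

```text
t: 18.38
position: [0.4875, 0.0948, 0.1756]
tool_rot: [0.001, 0.74, 0.672, -0.0]
wrist_force: [-1.7, -6.2, 3.1]
gripper_width: 0.176
grasp_force: 12.0
```

Emit:
drive_tool --moves '[-0.4, 2.3, 0, -0.7, -0.4, 2.3, 0, -0.7, -0.4, 2.3, 0, -0.7, -0.4, 2.3, 0, -0.7, -0.4, 2.3, 0, -0.7, -0.4, 2.3, 0, -0.7, -0.4, 2.3, 0, -0.7, -0.4, 2.3, 0, -0.7, 0, 0, 0, 0]'

```text
t: 19.5
position: [0.5043, 0.0905, 0.1747]
tool_rot: [-0.0, 0.707, 0.708, -0.001]
wrist_force: [-4.0, -4.8, 4.4]
gripper_width: 0.176
grasp_force: 12.0
```

Emit:
drive_tool --moves '[-0.6, 1.2, 0, 0, -1.9, -0.1, 1.7, 0, -1.9, -0.1, 1.8, 0, -1.8, -0.1, 1.8, 0, -1.8, -0.1, 1.9, 0, 0, 0, 0, 0]'

```text
t: 20.25
position: [0.5055, 0.0836, 0.1669]
tool_rot: [-0.001, 0.707, 0.707, -0.0]
wrist_force: [-4.4, 1.4, -1.2]
gripper_width: 0.177
grasp_force: 12.0
```

Emit:
drive_tool --moves '[-1.7, -0.1, 1.9, 0, -1.6, -0.1, 2, 0, 0, 0, 0, 0]'

```text
t: 20.62
position: [0.5056, 0.0805, 0.1631]
tool_rot: [-0.001, 0.707, 0.707, 0.0]
wrist_force: [-4.1, 4.2, -3.6]
gripper_width: 0.178
grasp_force: 12.0
```

Emit:
drive_tool --moves '[-1, -0.6, 1.7, 0, -1, -0.2, 1.6, 0, 0, 0, 0, 0]'

```text
t: 21.0
position: [0.505, 0.0784, 0.16]
tool_rot: [-0.0, 0.707, 0.707, 0.0]
wrist_force: [-3.4, 4.1, -3.4]
gripper_width: 0.176
grasp_force: 12.0
```

Emit:
drive_tool --moves '[0.5, 0, 1, 0, 0, 0, 0, 0]'

```text
t: 21.25
position: [0.5052, 0.0783, 0.1597]
tool_rot: [0.0, 0.707, 0.708, 0.0]
wrist_force: [-5.5, 1.8, 0.5]
gripper_width: 0.176
grasp_force: 12.0
```

Emit:
drive_tool --moves '[0.3, 0, 1, 0, 0, 0, 0, 0]'

```text
t: 21.5
position: [0.5054, 0.0783, 0.1596]
tool_rot: [0.001, 0.707, 0.708, 0.0]
wrist_force: [-6.3, 1.0, 6.5]
gripper_width: 0.172
grasp_force: 12.0
```

Emit:
drive_tool --moves '[0, -0.5, -0.7, 0, 0, 0, 0, 0, 0, 0, 0, 0]' --grip 0.5

```text
t: 21.88
position: [0.5054, 0.0784, 0.1594]
tool_rot: [0.001, 0.707, 0.708, 0.001]
wrist_force: [-0.6, 0.5, 0.2]
gripper_width: 0.488
grasp_force: 0.0
```

Emit:
drive_tool --moves '[0, 0, -10, 0, 0, 0, -20, 0, 0, 0, -20, 0, 0, 0, 0, 0, 0, 0, 0, 0]'

```text
t: 22.5
position: [0.5044, 0.0786, 0.2087]
tool_rot: [-0.0, 0.707, 0.708, -0.0]
wrist_force: [0.4, 0.7, -0.4]
gripper_width: 0.5
grasp_force: 0.0
```

Emit:
drive_tool --moves '[0, 0, 0, 0, 0, 0, 0, 0, 0, 0, 0, 0, 0, 0, 8, 0, 0, 0, 7, 0, 0, 0, 0, 0]' --grip 1

```text
t: 23.25
position: [0.5038, 0.0786, 0.1928]
tool_rot: [-0.001, 0.707, 0.708, -0.001]
wrist_force: [-0.4, -0.3, -0.1]
gripper_width: 0.009
grasp_force: 0.0
```

Emit:
drive_tool --moves '[0, 0, 1.5, 0, 0, 0, 0, 0]'

```text
t: 23.5
position: [0.5046, 0.0786, 0.1926]
tool_rot: [0.0, 0.707, 0.708, 0.0]
wrist_force: [-0.9, 0.6, 0.6]
gripper_width: 0.004
grasp_force: 0.0
```

Emit:
drive_tool --moves '[0, 0, 1.5, 0, 0, 0, 0, 0]'

```text
t: 23.75
position: [0.5045, 0.0786, 0.191]
tool_rot: [-0.0, 0.707, 0.708, 0.0]
wrist_force: [0.8, -0.4, 0.3]
gripper_width: 0.005
grasp_force: 0.0
```

Emit:
drive_tool --moves '[0, 0, 1, 0, 0, 0, 0, 0]'

```text
t: 24.0
position: [0.5045, 0.0786, 0.1899]
tool_rot: [-0.0, 0.707, 0.708, -0.0]
wrist_force: [-0.5, 0.1, 0.0]
gripper_width: 0.005
grasp_force: 0.0
```

Emit:
drive_tool --moves '[0, 0, 1, 0, 0, 0, 0, 0]'

```text
t: 24.25
position: [0.5045, 0.0786, 0.1889]
tool_rot: [-0.0, 0.707, 0.708, -0.0]
wrist_force: [0.5, -1.2, -0.3]
gripper_width: 0.006
grasp_force: 0.0
```

Emit:
drive_tool --moves '[0, 0, -20, 0, 0, 0, -40, 0, 0, 0, -40, 0, -20, 0, 0, 0, -40, 0, 0, 0, 0, 0, 0, 0]'

```text
t: 25.0
position: [0.5046, 0.0169, 0.2892]
tool_rot: [0.0, 0.708, 0.707, -0.0]
wrist_force: [0.1, -0.1, -0.8]
gripper_width: 0.007
grasp_force: 0.0
```

Run:
```python
from h import *
import pickle
m=arm.camera_model('wrist');w=arm.read_camera('wrist')[:,:,::-1];pickle.dump(m,open('w4.pkl','wb'));cv2.imwrite('pics/w4.png',w)
print(arm.sense()['position'],proj('wrist',[grip(.066,0)+[0,0,.0172],[.504,.033,.12]],m))
w2=cv2.resize(w,(800,600),interpolation=cv2.INTER_CUBIC);cv2.imwrite('pics/w4b.png',w2)
```

```text
[0.5045729  0.01795385 0.28902769] [[260.55755788 124.94746646]
 [260.11132683 160.51177193]]
```

View pics/w4b.png

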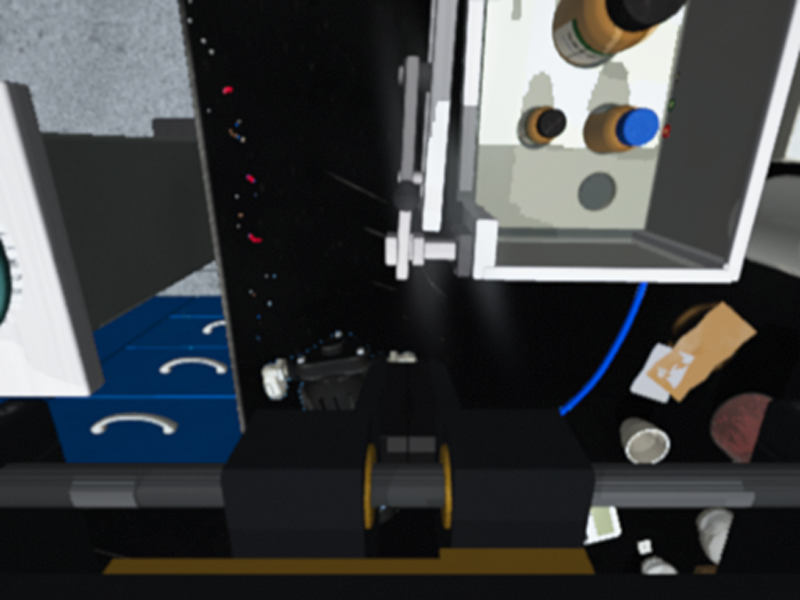

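Wrist view: the bar's end lies in the fork's slot at (402,250), between the nose (391) and the rear prong (418). The knob is at (405,193), as predicted. The bottle and the small bottles stand. I'll press the knob down gently once more.

Emit:
drive_tool --moves '[40, 0, 0, 0, 21, -0.5, 20, 0, 0, 0, 40, 0, 0, 0, 30, 0, 0, 0, 9.5, 0, 0, 0, 0, 0]'

```text
t: 25.8
position: [0.5038, 0.0801, 0.1893]
tool_rot: [-0.0, 0.707, 0.708, -0.0]
wrist_force: [0.1, 0.0, -0.2]
gripper_width: 0.005
grasp_force: 0.0
```

Emit:
drive_tool --moves '[0, 0, 1, 0, 0, 0, 0, 0]'

```text
t: 26.05
position: [0.505, 0.0797, 0.1899]
tool_rot: [0.001, 0.707, 0.707, 0.001]
wrist_force: [-0.8, -0.6, 0.0]
gripper_width: 0.003
grasp_force: 0.0
```

Emit:
drive_tool --moves '[0, 0, 1, 0, 0, 0, 0, 0]'

```text
t: 26.3
position: [0.5042, 0.0796, 0.1878]
tool_rot: [0.0, 0.707, 0.707, 0.0]
wrist_force: [0.3, -0.9, 0.6]
gripper_width: 0.005
grasp_force: 0.0
```

Emit:
drive_tool --moves '[0, 0, 1, 0, 0, 0, 0, 0]'

```text
t: 26.55
position: [0.504, 0.0796, 0.1864]
tool_rot: [-0.0, 0.707, 0.708, -0.0]
wrist_force: [0.4, 0.7, 0.3]
gripper_width: 0.007
grasp_force: 0.0
```

Emit:
drive_tool --moves '[0, 0, 1, 0, 0, 0, 0, 0]'

```text
t: 26.8
position: [0.5041, 0.0796, 0.1863]
tool_rot: [0.0, 0.707, 0.708, -0.0]
wrist_force: [-2.1, -0.6, 5.7]
gripper_width: 0.007
grasp_force: 2.6
```

Emit:
drive_tool --moves '[0, 0, 1, 0, 0, 0, 0, 0]'

```text
t: 27.05
position: [0.5041, 0.0796, 0.1863]
tool_rot: [0.0, 0.707, 0.708, 0.0]
wrist_force: [-4.2, -0.7, 9.4]
gripper_width: 0.005
grasp_force: 5.0
```

Emit:
drive_tool --moves '[0, 0, -5, 0, 0, 0, -30, 0, 0, 0, -50, 0, 0, 0, -30, 0, -40, 0, 0, 0, -60, 0, 0, 0, -30, 0, 0, 0, 0, 0, 0, 0, 0, 0, 0, 0]'

```text
t: 28.18
position: [0.5042, -0.0498, 0.2993]
tool_rot: [-0.0, 0.707, 0.707, 0.0]
wrist_force: [-0.1, -0.3, 0.2]
gripper_width: 0.005
grasp_force: 0.0
```

Run:
```python
from h import *
w=arm.read_camera('wrist')[:,:,::-1];t=arm.read_camera('top')[:,:,::-1]
o=np.zeros((600,800,3),np.uint8)
o[:400,:400]=cv2.resize(w[0:200,170:370],(400,400),interpolation=cv2.INTER_CUBIC)
o[:400,400:]=cv2.resize(t[140:240,165:265],(400,400),interpolation=cv2.INTER_CUBIC)
cv2.imwrite('pics/f.png',o);print(arm.sense()['position'])
```

```text
[ 0.50421879 -0.04931718  0.29938344]
```

View pics/f.png

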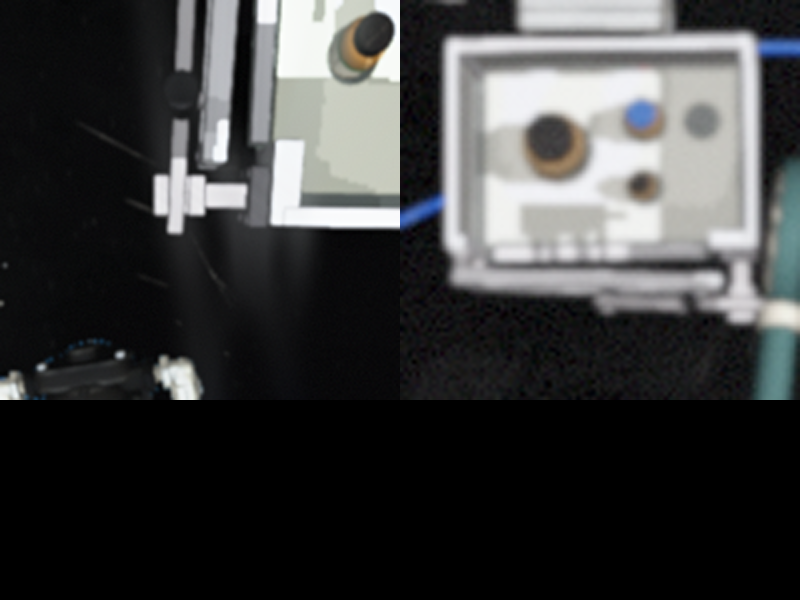

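The last picture shows the bar in the slot at (177,195), the gate shut, and the bottle upright in the well at (555,145).

```bash
python3 -c "
from station import arm
print(arm.sign_off())"
```

```text
the job is handed in; nothing more can be done
None
```

I put the bottle upright in the big well, shut the gate with its latch bar pressed down in the keeper slot, and handed the job in after about 28 s of robot time; the last picture shows the gate staying shut with the arm clear.

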